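# Ease a ratchet hoist down into its staining trough

## Robot

A 7-joint arm with a two-finger parallel gripper is mounted at the origin on a cart in front of the work surface, level with it; the furniture and walls round the work are solid. World frame = base frame: x ahead of the robot, y to its left, z up, the work surface at z = 0. Lengths are in m, angles in rad, forces in N, time in s.
With the tool pointing down it reaches from about 0.4 to 0.85 m from the base axis. Payload 4.5 kg.
Tool frame: the origin (TCP) lies on the mounting face of the last link; the fingertips stand 166 mm ahead of it and the grasp point (between the pads) lies 147 mm ahead of it; y points along the fingers, z is the direction in which the jaws open and shut, and the axes are right-handed (so a half turn about y gives the same grasp; the last joint's range is limited). The gripper opens to 88 mm and grips with 3 to 60 N. Pads are 18 mm wide; open, the fingers measure 123 mm over their backs; the gripper's body (75 mm by 187 mm) begins 45 mm behind the grasp point.
Start: joints at [-1.308, 0.689, -0.195, 1.565, 0.157, 0.902, -0.215], TCP at [0.142, 0.609, 0.405] pointing down, gripper open.
Joint ranges: [-3.01, 3.01], [-0.46, 2.08], [-1.47, 1.51], [0.13, 2.56], [-1, 4.14], [0.04, 2.09], [-2.66, 2.66]. Speed limits (rad/s): [2.57, 2.57, 3.14, 3.14, 3.14, 3.14, 3.14].

## Interface

Orientations are given as a unit quaternion [x, y, z, w].
In Python, from plant import r gives the robot as it stands.
- The arm moves only by the tool arm_command, never from a script. Its argument "deltas" is a list of rows, each an object of numbers: "dx", "dy", "dz": the shift along the tool's x, y, z each as a share of 1000 mm, from -1 to 1; "wx", "wy", "wz": the turn, a rotation vector about the tool's x, y, z each as a share of 45 degrees, from -1 to 1. In form: [{"dx": .., "dy": .., "dz": .., "wx": .., "wy": .., "wz": ..}, ...]. A call has exactly 5 rows; each row is the pose to reach, as a shift and turn from the pose commanded when the call began, along the tool's axes at that moment; what a row does not reach only later rows make up. A row lasts 1/10 s, in which the tool goes at most 50 mm and 8.59 degrees, less where a joint would pass 70% of its speed; a pose out of reach is approached as far as the arm can. A call with a number of a shift or a turn outside -1 to 1 is refused whole. A call with a gripper value outside its range is refused whole. "claw" is the opening, from -1 (shut) to 1 (fully open), set as the call begins (left out, the last holds). The fingers move at their own pace and stop on an object; "grip_force" is the grip in N (left out, the last holds). Time passes only in rows, so rows that repeat a pose let the fingers close, or fill a call up. It gives the time, the measured TCP pose, the force and the opening at its end, in the units of the state.
- r.get_state(): the state, without advancing time (a new reading comes with each control period).
- r.snapshot(name): name is "side" or "top"; returns the picture (420x560x3 uint8, red, green, blue); there is no depth.
- r.get_calibration(name): a dict with "vertical_fov" (degrees; the focal length in pixels is half the picture's height over the tangent of half this angle, whatever the lens; pixels are square), "cx", "cy" (the principal point, pixels), "k1" (the pictures are not rectified: a ray, as slopes to the right and down, at radius r is drawn at 1 + k1 r^2 times it, then the intrinsics apply), "R" (3x3) and "t" (3): a world point X has camera coordinates R X + t. Camera axes: x right, y down, z forward; pixel columns grow to the right and rows downward; lengths in m; the calibration is good to about 2 mm. A picture is of the moment at which its call begins. get_calibration takes no time and is no camera call.
- r.finish_job(): hands the job in, once; it reports no verdict.
The state is a dict: "clock": time; "q": joint angles; "qd": joint speeds; "joint_torque": joint torques, N m; "tool_pos": TCP position; "eef_rot": TCP orientation; "contact_force": force on the tool from outside, world axes, zero at the start; "moment": the same for the moment, N m; "opening": opening from 0.0 (shut) to 1.0 (fully open).
Only numpy, scipy, OpenCV 4.12 (cv2) and the standard library are available. Lean on these libraries where they do the work, as an engineer would, in place of code of your own. Each camera call takes 0.05 s, during which the arm holds its last target.

## Task

The slide rack hangs raised over its steel staining trough, held up by the ratchet winch beside it. Flick the sprung pawl off the ratchet wheel and leave it off, then ease the drum back with its crank - clockwise as you face it and slowly, no faster than a quarter turn a second - until it is fully home against its stop with the rack down in the trough, and let go. Do not push on the rack itself, and do not knock over the glass jar standing beside the hoist.

Things in the scene. Friction and masses are not known exactly. Their poses are not given: they have to be found in the camera images.
- hoist: the hoist, fixed: grey base plate 240x365x10 mm with a wedge console. Origin on the trolley top under the centre of the console's sloping white face; x to its back, y to its left, z up. The face, 190 mm up the slope by 236 wide, centre at (0,0,72 mm), rises to the back at 35 deg: outward normal (-0.574,0,0.819), up-slope (0.819,0,0.574). The drum axle is the normal through the centre.
- shelf_edge (a point): middle of the lower front edge of the steel shelf (bottles on it) that overhangs the winch on rear posts: 345 mm above the trolley, 20 mm behind the hoist origin, 236 mm wide, 10 mm thick, reaching 118 mm back. It bars a vertical tool; come in from the front, leaning like the face's normal.
- drum (a joint): angle in rad of ratchet wheel, drum and crank, which turn as one. 0 = home, against a hard stop, rack fully down; starts wound up, 1.45 to 2.5. Facing the winch, clockwise lowers the value, and the rack by 30 mm per rad. With the pawl engaged it turns only anticlockwise. With the pawl off a friction brake (0.3 Nm, 5 N at the knob) holds it where it is left.
- drum_axis (a point): point on the drum axle 75 mm above the face, centre of knob_grip's circle; axes: x up-slope, y left, z the face's normal. Above the face: wheel (12 saw teeth, 98 mm across) 6 to 16 mm, drum (66 mm across) to 38, crank bar 38 to 46, hub nut to 55. At drum value v the crank points 0.2+v rad to the left (anticlockwise) of up-slope, so it sweeps only the left half.
- knob_grip (a point): grip point on the axis of the round black crank knob, 75 mm above the face, 60 mm from the drum axle. The knob stands square to the face, from 47 to 93 mm above it, is 23 mm thick at the grip and spins freely on the crank, so a gripper can keep its orientation while it follows the circle.
- pawl (a joint): the sprung pawl, a steel lever 140 mm long right of the wheel, pivoted at its lower end 58 mm down-slope and 74 mm right of the axle. 0 rad = nose in the teeth (up to 0.14 riding on a tooth); grows as its upper end swings right, to the stop at 0.42 = off. The spring goes over centre at 0.24: below it snaps back in, above it snaps off and stays off. About 3 N at the post moves it.
- pawl_post (a point): on the axis of the thumb post at the pawl's upper end, 38 mm above the face; steel post 15 mm thick, square to the face, 12 to 52 mm above it. Engaged it is about 70 mm up-slope and 82 mm right of the drum axle, with 45 mm free on its left above the wheel; flicked off it goes about 53 mm to the right.
- carriage: the lift's arm with the hanging grey slide rack (100x50x30 mm, long side along the hoist's x, five glass slides in it), left of the winch; origin at the centre of the rack's underside, 30 mm behind and 180 mm left of the hoist origin, 16 mm above the trolley when fully down in the steel trough (130x72x45 mm). Moves only with the drum; not to be pushed.
- coplin: loose glass staining jar with lid, 62 mm across, 118 mm high, upright on the base plate in front of the trough, left of the winch; origin at the centre of its underside, z up.
There are look-alikes about, which are no part of the job. Leave any blue look-alike of the coplin alone.

How it is judged:
On the way:
1. the pawl is flicked off the ratchet wheel while the drum is still wound up (value of joint pawl above 0.28 rad and value of joint drum above 0.6 rad), for 0.2 s.
At the end, for the whole second after the job is handed in: The drum is home (within 0.08 rad of its stop), the slide rack is down in the trough (underside less than 22 mm above the trolley top; it is 16 mm when fully down), the pawl is off and stays off (over 0.28 rad), and the glass jar stands upright (within 0.3 rad) (value of joint drum below 0.08 rad and value of joint pawl above 0.28 rad and height (world z) of carriage below 0.022 m and angle between coplin's own z axis and vertical below 0.3 rad); the robot touches nothing.
It fails at once if the drum is spun or let run: turns back faster than 2.5 rad/s (velocity of joint drum below -2.5 rad/s).
It fails at once if the robot pushes on the slide rack (over 3 N) (contact force between any of the fingers, the arm and carriage above 3 N).
It fails at once if the glass jar is knocked over (angle between coplin's own z axis and vertical above 0.6 rad).
It also fails if it takes over 50 s, if anything falls off the work surface, if the arm or the gripper's body presses on something with over 40 N, if the wrist force passes 120 N, or if a joint passes its speed limit or range.

## Working session

There is one attempt and no reset: what is moved stays moved. The work goes in short steps, Python scripts to look and compute and a tool call to move; the robot and the scene stay as the last step left them, time stands still between calls to the robot, and variables do not carry over. Pictures are saved under pics/ and viewed, and the job is handed in when it is done.

Besides the shell and the picture viewer there is one more tool, called after ">>>" as a command line: name --argument value ..., lists and objects as JSON in quotes. arm_command: Moves the arm, as the interface text tells. Shift numbers are shares of 1000 mm and turn numbers shares of 45 degrees, none past 1 either way. Its arguments: {"type":"object","properties":{"deltas":{"type":"array","items":{"type":"object","properties":{"dx":{"type":"number","minimum":-1,"maximum":1},"dy":{"type":"number","minimum":-1,"maximum":1},"dz":{"type":"number","minimum":-1,"maximum":1},"wx":{"type":"number","minimum":-1,"maximum":1},"wy":{"type":"number","minimum":-1,"maximum":1},"wz":{"type":"number","minimum":-1,"maximum":1}}}},"claw":{"type":"number"},"grip_force":{"type":"number"}},"required":["deltas"]}

```bash
ls; mkdir -p pics; python3 - <<'E'
from plant import r
import cv2
print(r.get_state())
for n in("side","top"):
    c=r.get_calibration(n);print(n,c)
    cv2.imwrite(f"pics/{n}0.png",r.snapshot(n)[:,:,::-1])
E
```

```text
pics
{'clock': 0.0, 'q': array([-1.30817512,  0.69000113, -0.19450051,  1.56634624,  0.157298  ,
        0.90247203, -0.21509396]), 'qd': array([0.00070662, 0.00057916, 0.00165828, 0.00245608, 0.00090765,
       0.00046635, 0.00040203]), 'joint_torque': array([ 1.93484993e-04, -5.27574062e+01, -1.26706034e+00, -1.53422356e+01,
       -5.27453574e-02,  6.59755271e-03,  1.71275692e-04]), 'tool_pos': array([0.14172657, 0.60838493, 0.40389811]), 'eef_rot': array([ 0.70313546, -0.08072284,  0.08066981, -0.70183811]), 'contact_force': array([0.59821396, 0.52670035, 0.69331653]), 'moment': array([ 0.00330977, -0.0393241 , -0.05005506]), 'opening': 0.998441248050557}
side {'vertical_fov': 45.68882645604076, 'cx': 280.41129577821863, 'cy': 204.73114434304753, 'k1': -0.11651815181458536, 'R': array([[-0.99967879,  0.02261711, -0.01143583],
       [ 0.02355013,  0.66224549, -0.74891675],
       [-0.00936501, -0.74894551, -0.66256541]]), 't': array([0.53159235, 0.12143181, 1.11077199])}
top {'vertical_fov': 45.20001896898292, 'cx': 281.7086444528769, 'cy': 209.13802873350812, 'k1': -0.025286983123616064, 'R': array([[ 1.67200065e-02, -9.99860180e-01, -2.49835741e-04],
       [-9.98351255e-01, -1.66810501e-02, -5.49228017e-02],
       [ 5.49109549e-02,  1.16773343e-03, -9.98490573e-01]]), 't': array([0.02382333, 0.54778123, 1.39922661])}
```

View pics/side0.png

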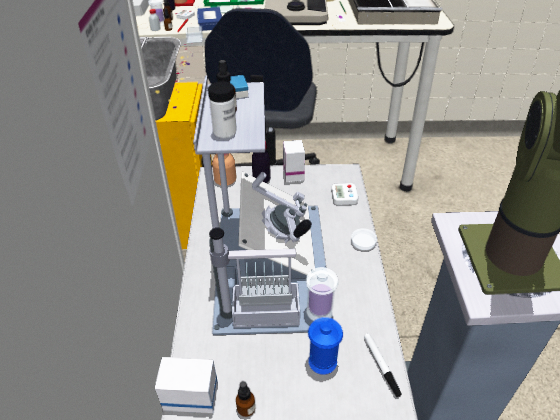

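View pics/top0.png

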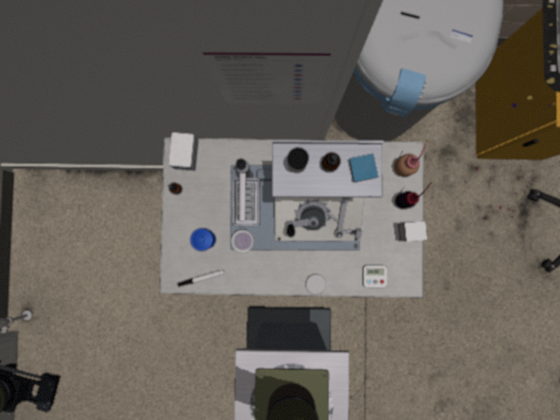

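The side view shows the hoist from its left. The clear jar with lilac contents at (320,292) is the coplin. It stands on the plate, while the blue jar at (325,345) is the look-alike. Next I'll enlarge both views.

```bash
python3 - <<'E'
import cv2
a=cv2.imread("pics/side0.png")[160:340,180:360];cv2.imwrite("pics/s1.png",cv2.resize(a,(600,600),interpolation=cv2.INTER_CUBIC))
a=cv2.imread("pics/top0.png")[130:260,220:400];a=cv2.convertScaleAbs(a,alpha=1.5);cv2.imwrite("pics/t1.png",cv2.resize(a,(792,572),interpolation=cv2.INTER_CUBIC))
E
```

```text
(no output)
```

View pics/s1.png

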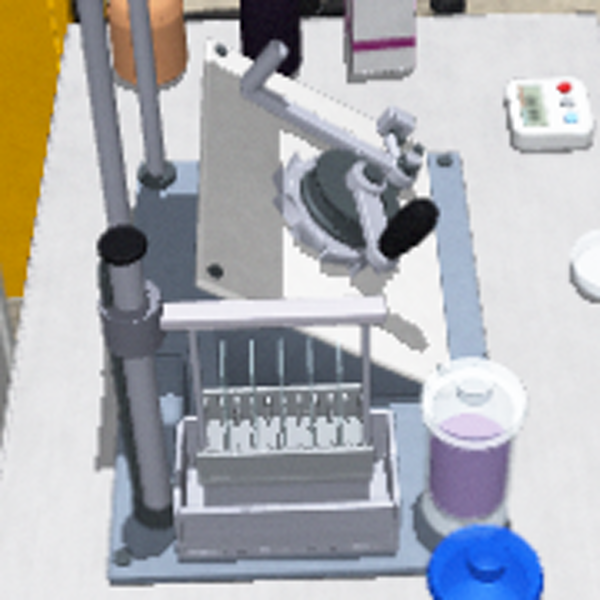

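View pics/t1.png

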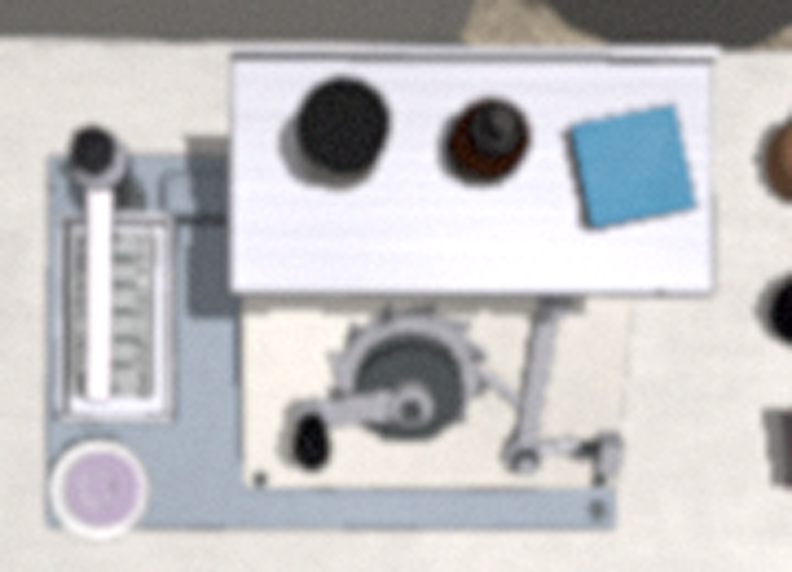

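```bash
cat > h.py <<'E'
import numpy as np, cv2
from plant import r
from scipy.spatial.transform import Rotation as Ro
from scipy.optimize import least_squares
cal={n:r.get_calibration(n) for n in("side","top")}
def proj(n,X):
    c=cal[n];X=np.atleast_2d(X)@np.array(c["R"]).T+c["t"];s=X[:,:2]/X[:,2:]
    s=s*(1+c["k1"]*(s**2).sum(1,keepdims=True));f=210/np.tan(np.radians(c["vertical_fov"]/2))
    return s*f+[c["cx"],c["cy"]]
a=np.radians(35)
U=np.array([np.cos(a),0,np.sin(a)]);L=np.array([0,1,0]);N=np.array([-np.sin(a),0,np.cos(a)]);C=np.array([0,0,.072])
def F(u,l,n): return C+u*U+l*L+n*N   # hoist frame point, face coords
def W(P,h): # h=x,y,yaw
    return np.atleast_2d(P)@Ro.from_euler('z',h[2]).as_matrix().T+[h[0],h[1],0]
def knob(v,n): p=.2+v; return F(.06*np.cos(p),.06*np.sin(p),n)
def pawl(t,n): # pivot (-.058,-.074); post engaged at (.070,-.082)
    d=np.array([.128,-.008]);A=np.array([[np.cos(t),np.sin(t)],[-np.sin(t),np.cos(t)]])
    # t grows -> upper end to the right (l decreases)
    q=np.array([-.058,-.074])+np.array([d[0]*np.cos(t)+d[1]*np.sin(t),-d[0]*np.sin(t)+d[1]*np.cos(t)])
    return F(q[0],q[1],n)
E
cat > fit.py <<'E'
from h import *
T=lambda u,v:(220+u/4.4,130+v/4.4)
S=lambda u,v:(180+u/3.3333,160+v/3.3333)
def obs(p):
    h=p[:3];v=p[3]
    return [("top",[.02,.118,.35],T(232,294)),("top",[.02,-.118,.35],T(713,292)),
    ("top",F(-.095,.118,0),T(243,487)),("top",F(0,0,.055),T(410,408)),
    ("top",knob(v,.070),T(311,440)),
    ("side",F(.095,-.118,0),S(205,40)),("side",F(.095,.118,0),S(200,285)),("side",F(-.095,.118,0),S(440,385)),
    ("side",F(0,0,.055),S(368,178)),("side",knob(v,.070),S(410,230)),("side",pawl(0,.052),S(280,47))]
def res(p): return np.concatenate([proj(n,W(X,p[:3]))[0]-o for n,X,o in obs(p)])
best=min((least_squares(res,[.55,0,0,v],loss='soft_l1') for v in(1.5,2.,2.4)),key=lambda s:s.cost)
print(best.x,best.cost);print(res(best.x).reshape(-1,2).round(1))
E
python3 fit.py
```

```text
[ 0.53772067 -0.05968709  0.01064537  1.61290561] 30.724671986873936
[[-2.9 -0.7]
 [-2.1  0.4]
 [-2.8 -0. ]
 [ 4.1  0.7]
 [ 4.1  1.1]
 [-0.1 -0. ]
 [-1.7  0.2]
 [ 3.5  3.5]
 [ 0.6 -5.9]
 [-0.7 -4.5]
 [-1.2 -3. ]]
```

The hub and the face/shelf edges disagree by about 17 mm laterally. I'll enlarge the crops further and overlay the model before trusting either.

```bash
python3 - <<'E'
import cv2
a=cv2.imread("pics/side0.png")[165:285,230:330];cv2.imwrite("pics/s2.png",cv2.resize(a,(500,600),interpolation=cv2.INTER_CUBIC))
a=cv2.imread("pics/top0.png")[190:255,270:370];a=cv2.convertScaleAbs(a,alpha=1.6);cv2.imwrite("pics/t2.png",cv2.resize(a,(800,520),interpolation=cv2.INTER_CUBIC))
E
```

```text
(no output)
```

View pics/s2.png

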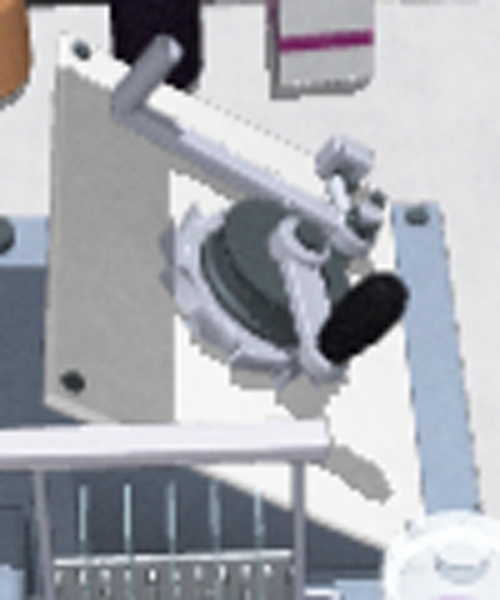

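View pics/t2.png

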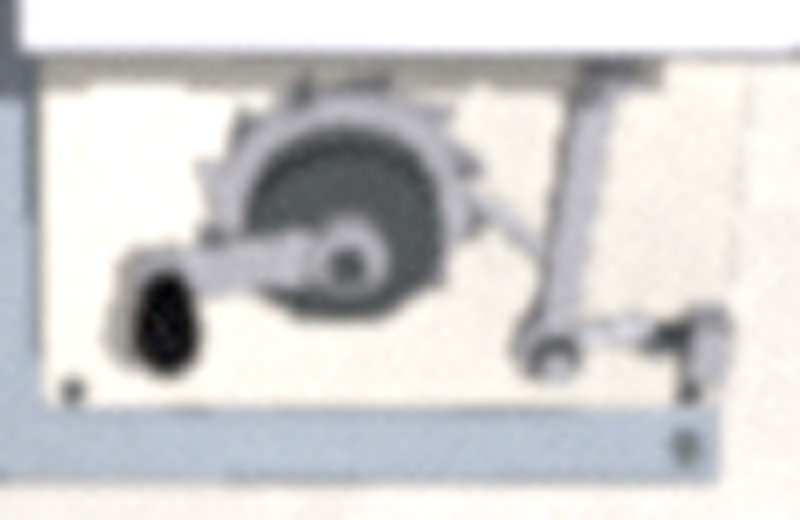

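```bash
cat > fit2.py <<'E'
from h import *
T=lambda u,v:(270+u/8,190+v/8)
S=lambda u,v:(230+u/5,165+v/5)
def obs(p):
    v=p[3];o=p[4];t=p[5]
    return [("top",[.02,.118+o,.35],(272.5,196.5)),("top",[.02,-.118+o,.35],(382,196.4)),
    ("top",F(-.095,.118+o,0),T(40,406)),("top",F(-.095,-.118+o,0),T(718,408)),
    ("top",F(0,0,.053),T(347,260)),("top",knob(v,.085),T(168,330)),("top",knob(v,.042),T(152,272)),("top",pawl(t,0)*0+F(-.058,-.074,.025),T(550,352)),
    ("side",F(.095,-.118+o,0),S(60,32)),("side",F(.095,.118+o,0),S(45,402)),
    ("side",F(0,0,.053),S(312,238)),("side",knob(v,.090),S(383,295)),("side",knob(v,.042),S(320,352)),("side",pawl(t,.052),S(172,45)),("side",pawl(t,.014),S(127,105)),("side",F(-.058,-.074,.025),S(355,235))]
def res(p): return np.concatenate([proj(n,W(X,p[:3]))[0]-o for n,X,o in obs(p)])
if __name__=="__main__":
    best=least_squares(res,[.55,0,0,1.6,-.017,0],loss='soft_l1')
    print(best.x.tolist(),best.cost)
    for (n,_,o),e in zip(obs(best.x),res(best.x).reshape(-1,2).round(1)): print(n,np.round(o),e)
    p=best.x
    for n,b,sc in(("side",(230,165,330,285),5),("top",(270,190,370,255),8)):
        im=cv2.imread(f"pics/{n}0.png")[b[1]:b[3],b[0]:b[2]];im=cv2.resize(im,None,fx=sc,fy=sc,interpolation=cv2.INTER_CUBIC)
        def dr(P,c):
            q=((proj(n,W(P,p[:3]))-b[:2])*sc+sc/2).astype(int);cv2.polylines(im,[q],False,c,1)
        th=np.linspace(0,6.283,60)
        for R,h in((.049,.016),(.033,.038),(.010,.055)): dr(np.array([F(R*np.cos(x),R*np.sin(x),h) for x in th]),(0,0,255))
        dr(np.array([knob(p[3],.047),knob(p[3],.093)]),(0,255,0));dr(np.array([pawl(p[5],.012),pawl(p[5],.052)]),(0,255,0))
        dr(np.array([F(u*.095,l*.118+p[4],0) for u,l in((-1,-1),(-1,1),(1,1),(1,-1),(-1,-1))]),(255,0,0))
        cv2.imwrite(f"pics/ov_{n}.png",im)
E
python3 fit2.py
```

```text
[0.5369650362829823, -0.04681520209206466, 0.017774675603283, 1.5200797303789704, -0.018012376754232156, 0.014422258762892125] 13.853008843095305
top [272. 196.] [-0.4  0.2]
top [382. 196.] [0.3 0.2]
top [275. 241.] [-0.6  0.4]
top [360. 241.] [-0.7  0.1]
top [313. 222.] [-1.1  0.7]
top [291. 231.] [-1.3  1.8]
top [289. 224.] [ 0.4 -0.3]
top [339. 234.] [-0.3  1.3]
side [242. 171.] [-0.7 -0.6]
side [239. 245.] [ 0.1 -1.4]
side [292. 213.] [-1.3 -0.6]
side [307. 224.] [ 0.3 -1.9]
side [294. 235.] [-0.8  1. ]
side [264. 174.] [-1.6  0.3]
side [255. 186.] [-1.8 -0.5]
side [301. 212.] [ 1.7 -4. ]
```

```bash
python3 -c "
import cv2,numpy as np
a=cv2.imread('pics/ov_side.png');b=cv2.imread('pics/ov_top.png');b=cv2.resize(b,(500,325));a=cv2.resize(a,(300,360))
a=cv2.imread('pics/ov_side.png');cv2.imwrite('pics/ovs.png',a)"
```

```text
(no output)
```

View pics/ov_side.png

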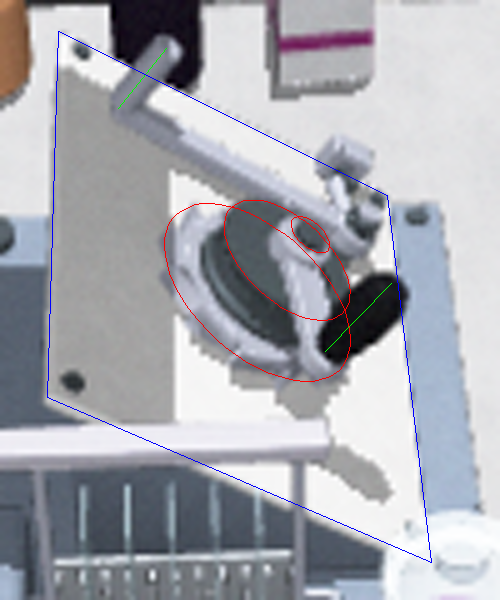

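View pics/ov_top.png

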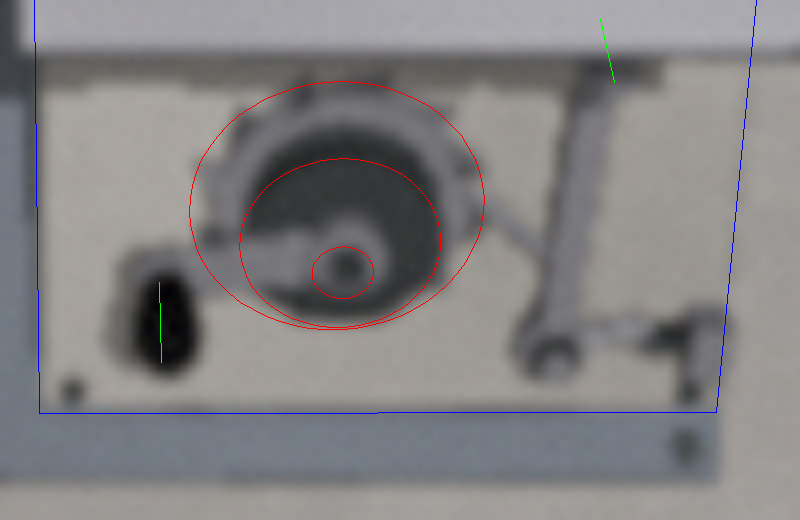

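The overlay agrees to about 2-3 mm. The knob, hub and pawl post are anchored directly, and v is about 1.52. The face and shelf are 18 mm off-centre, which doesn't affect the moves. Next I'll write the planning helper.

```bash
cat >> h.py <<'E'
H=np.array([.5370,-.0468,.0178]);V0=1.52
RH=Ro.from_euler('z',H[2]).as_matrix()
Nw=RH@N;Lw=RH@L
def Rt(sg): # tool axes: y=-N, z=sg*L
    y=-Nw;z=sg*Lw;x=np.cross(y,z);return np.array([x,y,z]).T
def plan(grasp,R,off=.147):
    s=r.get_state();Rc=Ro.from_quat(s["eef_rot"]).as_matrix();p=s["tool_pos"]
    tcp=np.array(grasp)-off*R[:,1]
    d=Rc.T@(tcp-p);w=Ro.from_matrix(Rc.T@R).as_rotvec()/(np.pi/4)
    g=p+off*Rc[:,1]
    print("t",round(s["clock"],2),"tcp",p.round(4),"->",tcp.round(4),"F",s["contact_force"].round(1),"open",round(s["opening"],3))
    print("d",d.round(4),"w",w.round(3)); return d,w
def fc(x): # world -> face coords u,l,n
    q=RH.T@(np.array(x)-[H[0],H[1],0])-C;return np.array([q@U,q@L,q@N])
def cur():
    s=r.get_state();Rc=Ro.from_quat(s["eef_rot"]).as_matrix();return fc(s["tool_pos"]+.147*Rc[:,1])
E
python3 - <<'E'
from h import *
s=r.get_state();Rc=Ro.from_quat(s["eef_rot"]).as_matrix();print(Rc.round(2))
for sg in(1,-1):
    R=Rt(sg);print(sg,Ro.from_matrix(Rc.T@R).as_rotvec())
    plan(W(F(.07,-.082,.041+.14),H)[0],R)
E
```

```text
[[ 0.97 -0.    0.23]
 [-0.23 -0.    0.97]
 [ 0.   -1.   -0.  ]]
1 [ 0.07687056 -0.2382729  -0.60781883]
t 0.1 tcp [0.1417 0.6084 0.404 ] -> [ 0.4077 -0.1311  0.3808] F [-0.4  0.5  0.3] open 0.998
d [ 0.4267  0.0243 -0.66  ] w [ 0.098 -0.303 -0.774]
-1 [0.8736588  2.77046012 0.11049121]
t 0.1 tcp [0.1417 0.6084 0.404 ] -> [ 0.4077 -0.1311  0.3808] F [-0.4  0.5  0.3] open 0.998
d [ 0.4267  0.0243 -0.66  ] w [1.112 3.527 0.141]
```

>>> arm_command --deltas '[{"dx": 0.27,"dy": 0.0,"dz": -0.3,"wx": 0.05,"wy": -0.15,"wz": -0.39},{"dx": 0.27,"dy": 0.0,"dz": -0.3,"wx": 0.05,"wy": -0.15,"wz": -0.39},{"dx": 0.27,"dy": 0.0,"dz": -0.3,"wx": 0.05,"wy": -0.15,"wz": -0.39},{"dx": 0.27,"dy": 0.0,"dz": -0.3,"wx": 0.05,"wy": -0.15,"wz": -0.39},{"dx": 0.27,"dy": 0.0,"dz": -0.3,"wx": 0.05,"wy": -0.15,"wz": -0.39}]' --claw 1

```text
clock: 0.6
tool_pos: [0.2627, 0.3881, 0.4046]
eef_rot: [-0.696, -0.071, -0.147, 0.699]
contact_force: [1.6, -0.4, -0.0]
opening: 1.001
```

```bash
cat > pp.py <<'E'
import sys
from h import *
u,l,n=map(float,sys.argv[1:4]);print("cur u,l,n",cur().round(4));plan(W(F(u,l,n),H)[0],Rt(1));print(r.get_state()["q"].round(2))
E
python3 pp.py .07 -.082 .181
```

```text
cur u,l,n [-0.0714  0.437   0.2851]
t 0.6 tcp [0.2627 0.3881 0.4046] -> [ 0.4077 -0.1311  0.3808] F [ 1.6 -0.4 -0. ] open 1.001
d [ 0.1854  0.0733 -0.5014] w [ 0.047 -0.153 -0.384]
[-1.2   0.48  0.05  2.1   0.56  0.52 -0.18]
```

>>> arm_command --deltas '[{"dx": 0.185,"dy": 0.073,"dz": -0.5,"wx": 0.05,"wy": -0.15,"wz": -0.38},{"dx": 0.185,"dy": 0.073,"dz": -0.5,"wx": 0.05,"wy": -0.15,"wz": -0.38},{"dx": 0.185,"dy": 0.073,"dz": -0.5,"wx": 0.05,"wy": -0.15,"wz": -0.38},{"dx": 0.185,"dy": 0.073,"dz": -0.5,"wx": 0.05,"wy": -0.15,"wz": -0.38},{"dx": 0.185,"dy": 0.073,"dz": -0.5,"wx": 0.05,"wy": -0.15,"wz": -0.38}]'

```text
clock: 1.1
tool_pos: [0.3068, 0.2827, 0.3984]
eef_rot: [0.677, 0.207, 0.21, -0.675]
contact_force: [1.3, -0.7, 0.1]
opening: 0.998
```

```bash
python3 pp.py .07 -.082 .181
```

```text
cur u,l,n [0.0015 0.3315 0.249 ]
t 1.1 tcp [0.3068 0.2827 0.3984] -> [ 0.4077 -0.1311  0.3808] F [ 1.3 -0.7  0.1] open 0.998
d [ 0.075   0.0731 -0.4132] w [ 0.018 -0.023 -0.016]
[-1.33  0.48  0.42  2.38  1.67  0.3  -1.03]
```

>>> arm_command --deltas '[{"dx": 0.075,"dy": 0.073,"dz": -0.41,"wx": 0.02,"wy": -0.02,"wz": -0.02},{"dx": 0.075,"dy": 0.073,"dz": -0.41,"wx": 0.02,"wy": -0.02,"wz": -0.02},{"dx": 0.075,"dy": 0.073,"dz": -0.41,"wx": 0.02,"wy": -0.02,"wz": -0.02},{"dx": 0.075,"dy": 0.073,"dz": -0.41,"wx": 0.02,"wy": -0.02,"wz": -0.02},{"dx": 0.075,"dy": 0.073,"dz": -0.41,"wx": 0.02,"wy": -0.02,"wz": -0.02}]'

```text
clock: 1.6
tool_pos: [0.3498, 0.1301, 0.3891]
eef_rot: [-0.674, -0.215, -0.205, 0.676]
contact_force: [0.8, -0.2, 0.1]
opening: 1.0
```

```bash
python3 pp.py .07 -.082 .181
```

```text
cur u,l,n [0.0299 0.1797 0.2183]
t 1.6 tcp [0.3498 0.1301 0.3891] -> [ 0.4077 -0.1311  0.3808] F [ 0.8 -0.2  0.1] open 1.0
d [ 0.0399  0.038  -0.262 ] w [ 0.005 -0.003 -0.011]
[-0.5   0.42 -0.17  2.55  2.22  0.53 -1.24]
```

>>> arm_command --deltas '[{"dx": 0.04,"dy": 0.01,"dz": -0.03},{"dx": 0.06,"dy": 0.015,"dz": -0.08},{"dx": 0.06,"dy": 0.02,"dz": -0.13},{"dx": 0.06,"dy": 0.025,"dz": -0.18},{"dx": 0.05,"dy": 0.03,"dz": -0.23}]'

```text
invalid input at $.deltas[0]: expected keys dx, dy, dz, wx, wy, wz
```

```bash
python3 pp.py .07 -.082 .181
```

```text
cur u,l,n [0.0299 0.1797 0.2183]
t 1.6 tcp [0.3498 0.1301 0.3891] -> [ 0.4077 -0.1311  0.3808] F [ 0.8 -0.2  0.1] open 1.0
d [ 0.0399  0.038  -0.262 ] w [ 0.005 -0.003 -0.011]
[-0.5   0.42 -0.17  2.55  2.22  0.53 -1.24]
```

>>> arm_command --deltas '[{"dx": 0.04,"dy": 0.01,"dz": -0.03,"wx": 0,"wy": 0,"wz": 0},{"dx": 0.06,"dy": 0.015,"dz": -0.08,"wx": 0,"wy": 0,"wz": 0},{"dx": 0.06,"dy": 0.02,"dz": -0.13,"wx": 0,"wy": 0,"wz": 0},{"dx": 0.06,"dy": 0.025,"dz": -0.18,"wx": 0,"wy": 0,"wz": 0},{"dx": 0.05,"dy": 0.03,"dz": -0.23,"wx": 0,"wy": 0,"wz": 0}]'

```text
clock: 2.1
tool_pos: [0.4136, -0.074, 0.3973]
eef_rot: [-0.674, -0.216, -0.205, 0.676]
contact_force: [1.7, 0.6, 0.5]
opening: 0.998
```

```bash
python3 pp.py .07 -.082 .181
```

```text
cur u,l,n [ 0.0842 -0.0254  0.1905]
t 2.1 tcp [ 0.4136 -0.074   0.3973] -> [ 0.4077 -0.1311  0.3808] F [1.7 0.6 0.5] open 0.998
d [-0.015   0.0097 -0.057 ] w [ 0.004 -0.002 -0.008]
[ 0.31  0.43 -0.32  2.42  2.84  0.32 -1.18]
```

>>> arm_command --deltas '[{"dx": -0.007,"dy": 0.02,"dz": -0.03,"wx": 0,"wy": 0,"wz": 0},{"dx": -0.015,"dy": 0.03,"dz": -0.059,"wx": 0,"wy": 0,"wz": -0.01},{"dx": -0.015,"dy": 0.05,"dz": -0.059,"wx": 0,"wy": 0,"wz": -0.01},{"dx": -0.015,"dy": 0.07,"dz": -0.059,"wx": 0,"wy": 0,"wz": -0.01},{"dx": -0.015,"dy": 0.08,"dz": -0.059,"wx": 0,"wy": 0,"wz": -0.01}]'

```text
clock: 2.6
tool_pos: [0.4474, -0.1313, 0.3213]
eef_rot: [-0.673, -0.217, -0.207, 0.676]
contact_force: [0.1, -1.2, -0.4]
opening: 1.005
```

```bash
python3 pp.py .07 -.084 .041
python3 - <<'E'
from h import *
im=r.snapshot("side")[:,:,::-1];cv2.imwrite("pics/s3.png",cv2.resize(im[80:330,180:430],(600,600)))
E
```

```text
cur u,l,n [ 0.0681 -0.0833  0.1095]
t 2.6 tcp [ 0.4474 -0.1313  0.3213] -> [ 0.488  -0.1317  0.2662] F [ 0.1 -1.2 -0.4] open 1.005
d [ 0.0018  0.0685 -0.0009] w [ 0.004 -0.004 -0.002]
[ 0.46  0.66 -0.36  2.38  2.98  0.47 -1.15]
```

View pics/s3.png

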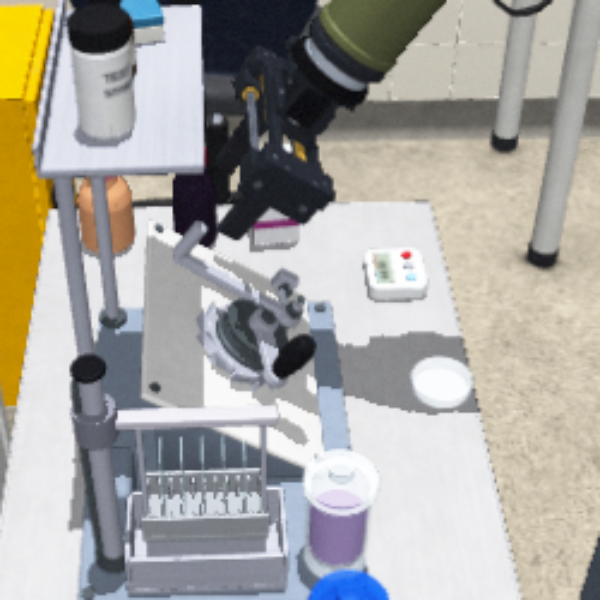

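The post tip shows at about (200,232) in the crop, with the fingers above and in front of it and clear of the shelf. Descending.

>>> arm_command --deltas '[{"dx": 0.002,"dy": 0.015,"dz": -0.001,"wx": 0,"wy": 0,"wz": 0},{"dx": 0.002,"dy": 0.03,"dz": -0.001,"wx": 0,"wy": 0,"wz": 0},{"dx": 0.002,"dy": 0.045,"dz": -0.001,"wx": 0,"wy": 0,"wz": 0},{"dx": 0.002,"dy": 0.06,"dz": -0.001,"wx": 0,"wy": 0,"wz": 0},{"dx": 0.002,"dy": 0.068,"dz": -0.001,"wx": 0,"wy": 0,"wz": 0}]'

```text
clock: 3.15
tool_pos: [0.4879, -0.1308, 0.2678]
eef_rot: [-0.673, -0.218, -0.207, 0.676]
contact_force: [0.2, -0.8, -0.2]
opening: 1.002
```

```bash
python3 pp.py .07 -.084 .041
```

```text
cur u,l,n [ 0.0707 -0.0834  0.0424]
t 3.15 tcp [ 0.4879 -0.1308  0.2678] -> [ 0.488  -0.1317  0.2662] F [ 0.2 -0.8 -0.2] open 1.002
d [-0.0008  0.0014 -0.0009] w [ 0.003 -0.002 -0.001]
[ 0.42  0.8  -0.33  2.3   2.98  0.53 -1.13]
```

>>> arm_command --deltas '[{"dx": 0,"dy": 0,"dz": 0,"wx": 0,"wy": 0,"wz": 0},{"dx": 0,"dy": 0,"dz": 0,"wx": 0,"wy": 0,"wz": 0},{"dx": 0,"dy": 0,"dz": 0,"wx": 0,"wy": 0,"wz": 0},{"dx": 0,"dy": 0,"dz": 0,"wx": 0,"wy": 0,"wz": 0},{"dx": 0,"dy": 0,"dz": 0,"wx": 0,"wy": 0,"wz": 0}]' --claw -1 --grip_force 6

```text
clock: 3.65
tool_pos: [0.4873, -0.1314, 0.2684]
eef_rot: [-0.673, -0.218, -0.207, 0.675]
contact_force: [-0.9, -0.2, 0.1]
opening: 0.575
```

```bash
python3 pp.py .07 -.084 .041
python3 - <<'E'
from h import *
im=r.snapshot("side")[:,:,::-1];cv2.imwrite("pics/s4.png",cv2.resize(im[120:270,200:350],(600,600)))
E
```

```text
cur u,l,n [ 0.0707 -0.0841  0.0433]
t 3.65 tcp [ 0.4873 -0.1314  0.2684] -> [ 0.488  -0.1317  0.2662] F [-0.9 -0.2  0.1] open 0.575
d [-0.0007  0.0023 -0.0003] w [ 0.004 -0.002 -0.   ]
[ 0.42  0.8  -0.33  2.3   2.98  0.53 -1.13]
```

View pics/s4.png

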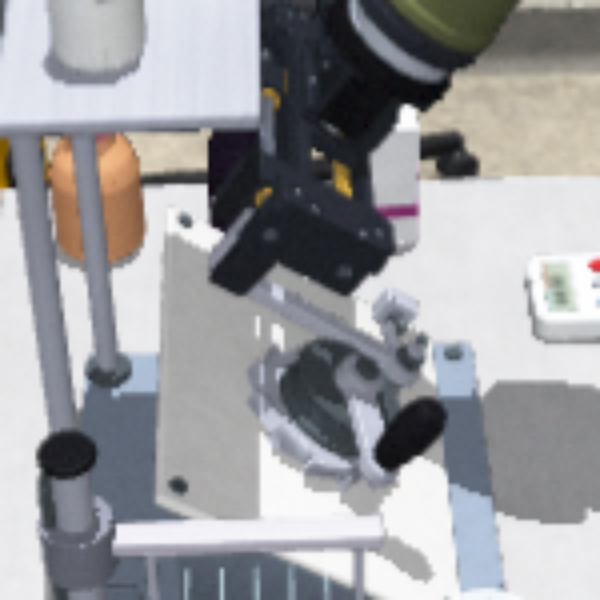

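The left finger is at the post and the jaws are still closing.

>>> arm_command --deltas '[{"dx": 0,"dy": 0,"dz": 0,"wx": 0,"wy": 0,"wz": 0},{"dx": 0,"dy": 0,"dz": 0,"wx": 0,"wy": 0,"wz": 0},{"dx": 0,"dy": 0,"dz": 0,"wx": 0,"wy": 0,"wz": 0},{"dx": 0,"dy": 0,"dz": 0,"wx": 0,"wy": 0,"wz": 0},{"dx": 0,"dy": 0,"dz": 0,"wx": 0,"wy": 0,"wz": 0}]'

```text
clock: 4.2
tool_pos: [0.4875, -0.1314, 0.268]
eef_rot: [-0.673, -0.217, -0.207, 0.676]
contact_force: [-0.3, 0.5, -0.0]
opening: 0.167
```

```bash
python3 pp.py .07 -.084 .041
```

```text
cur u,l,n [ 0.0705 -0.0841  0.0428]
t 4.2 tcp [ 0.4875 -0.1314  0.268 ] -> [ 0.488  -0.1317  0.2662] F [-0.3  0.5 -0. ] open 0.167
d [-0.0006  0.0018 -0.0003] w [ 0.004 -0.003 -0.001]
[ 0.42  0.8  -0.33  2.3   2.98  0.53 -1.13]
```

Opening 0.167 × 88 = 14.7 mm, so the post is gripped. Swinging it right along its arc.

>>> arm_command --deltas '[{"dx": -0.001,"dy": 0,"dz": -0.009,"wx": 0,"wy": 0,"wz": 0},{"dx": -0.003,"dy": 0,"dz": -0.018,"wx": 0,"wy": 0,"wz": 0},{"dx": -0.006,"dy": 0,"dz": -0.028,"wx": 0,"wy": 0,"wz": 0},{"dx": -0.009,"dy": 0,"dz": -0.038,"wx": 0,"wy": 0,"wz": 0},{"dx": -0.013,"dy": 0,"dz": -0.047,"wx": 0,"wy": 0,"wz": 0}]'

```text
clock: 4.7
tool_pos: [0.4769, -0.1804, 0.2602]
eef_rot: [-0.674, -0.216, -0.208, 0.675]
contact_force: [1.2, -0.8, -2.0]
opening: 0.167
```

>>> arm_command --deltas '[{"dx": 0,"dy": 0,"dz": 0,"wx": 0,"wy": 0,"wz": 0},{"dx": 0,"dy": 0,"dz": 0,"wx": 0,"wy": 0,"wz": 0},{"dx": 0,"dy": 0,"dz": 0,"wx": 0,"wy": 0,"wz": 0},{"dx": 0,"dy": 0,"dz": 0,"wx": 0,"wy": 0,"wz": 0},{"dx": 0,"dy": 0,"dz": 0,"wx": 0,"wy": 0,"wz": 0}]' --claw 1

```text
clock: 5.2
tool_pos: [0.4775, -0.1781, 0.2607]
eef_rot: [-0.673, -0.218, -0.207, 0.676]
contact_force: [-0.8, 0.3, 0.6]
opening: 0.598
```

```bash
python3 pp.py .0573 -.13 .12
```

```text
cur u,l,n [ 0.0575 -0.1306  0.043 ]
t 5.2 tcp [ 0.4775 -0.1781  0.2607] -> [ 0.4331 -0.1787  0.3236] F [-0.8  0.3  0.6] open 0.598
d [-0.0004 -0.077   0.    ] w [ 0.003 -0.002 -0.001]
[ 0.54  0.82 -0.35  2.28  3.07  0.5  -1.11]
```

>>> arm_command --deltas '[{"dx": 0,"dy": -0.01,"dz": 0,"wx": 0,"wy": 0,"wz": 0},{"dx": 0,"dy": -0.03,"dz": 0,"wx": 0,"wy": 0,"wz": 0},{"dx": 0,"dy": -0.055,"dz": 0,"wx": 0,"wy": 0,"wz": 0},{"dx": 0,"dy": -0.08,"dz": 0,"wx": 0,"wy": 0,"wz": 0},{"dx": 0,"dy": -0.1,"dz": 0,"wx": 0,"wy": 0,"wz": 0}]'

```text
clock: 5.7
tool_pos: [0.4189, -0.1789, 0.3439]
eef_rot: [-0.674, -0.218, -0.207, 0.675]
contact_force: [-0.4, 0.2, -0.3]
opening: 0.995
```

```bash
python3 - <<'E'
from h import *
im=r.snapshot("side")[:,:,::-1];cv2.imwrite("pics/s5.png",cv2.resize(im[120:270,200:350],(600,600)))
p=knob(V0,.075);print(fc(W(p,H)[0]))
E
python3 pp.py -.009 .0593 .165
```

```text
[-0.00891904  0.05933339  0.075     ]
cur u,l,n [ 0.0569 -0.1308  0.1469]
t 5.75 tcp [ 0.4175 -0.179   0.3454] -> [0.3496 0.0092 0.3224] F [-2.3 -0.7  1.3] open 0.996
d [-0.0662 -0.0189  0.1892] w [ 0.006 -0.001 -0.001]
[ 0.65  0.6  -0.41  2.37  3.1   0.37 -1.15]
```

View pics/s5.png

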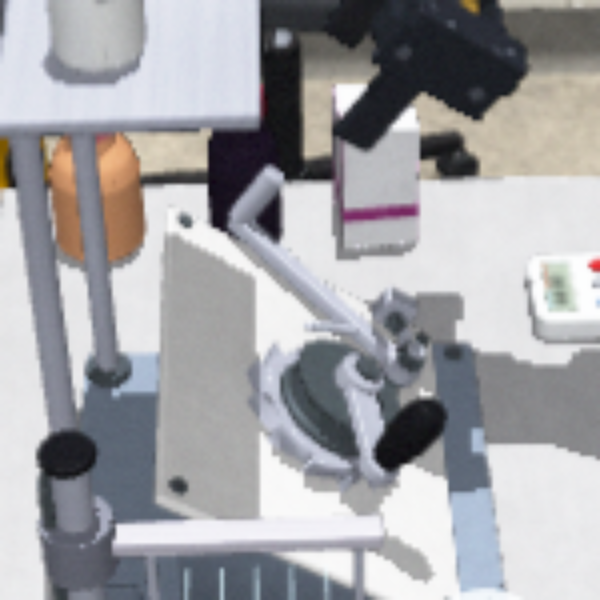

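The pawl is clearly swung off and stays off. The knob sits near the arm's inner reach limit (q4), so I'll model that from the logged states and choose a tilt.

```bash
cat > reach.py <<'E'
from h import *
D=[((.1417,.6084,.404),(0.70313546,-0.08072284,0.08066981,-0.70183811),1.566),((.2627,.3881,.4046),(-.696,-.071,-.147,.699),2.10),((.3068,.2827,.3984),(.677,.207,.21,-.675),2.38),((.3498,.1301,.3891),(-.674,-.215,-.205,.676),2.55)]
q=(-.674,-.217,-.207,.675)
D+=[((.4136,-.074,.3973),q,2.42),((.4474,-.1313,.3213),q,2.38),((.4879,-.1308,.2678),q,2.30),((.4775,-.1781,.2607),q,2.28),((.4175,-.179,.3454),q,2.37)]
def wr(p,R,d,e): return np.array(p)-R[:,1]*d
def res(x):
    hs,d,A,B=x;o=[]
    for p,qq,q4 in D:
        w=wr(p,Ro.from_quat(qq).as_matrix(),d,0)-[0,0,hs];o.append((w@w-(A+B*np.cos(q4)))*10)
    return o
s=least_squares(res,[.3,.1,.43,.354])
if __name__=="__main__":
    print(s.x,np.round(np.array(s.fun)/10,4))
    hs,d,A,B=s.x
    for tilt in(35,30,25,20,15,10):
        t=np.radians(tilt);n=RH@np.array([-np.sin(t),0,np.cos(t)])
        row=[]
        for v,extra in((V0,.05),(V0,0),(1,0),(.5,0),(0,0),(0,.05)):
            g=W(knob(v,.075),H)[0]+extra*n
            w=g+n*(.147+d)-[0,0,hs];c=(w@w-A)/B;row.append(round(float(np.arccos(max(c,-1))),2))
        print(tilt,row)
E
python3 reach.py
```

```text
[0.29882314 0.12717431 0.44264479 0.37225768] [ 0.0001 -0.0012  0.0042 -0.0018 -0.0003  0.0006  0.0004 -0.     -0.0019]
35 [2.75, 2.67, 2.57, 2.49, 2.44, 2.49]
30 [2.64, 2.59, 2.49, 2.41, 2.37, 2.4]
25 [2.53, 2.51, 2.41, 2.34, 2.29, 2.31]
20 [2.44, 2.43, 2.34, 2.26, 2.22, 2.22]
15 [2.35, 2.35, 2.26, 2.19, 2.14, 2.13]
10 [2.26, 2.27, 2.18, 2.11, 2.07, 2.05]
```

```bash
cat > pk.py <<'E'
import sys
from h import *
def Rk(tilt):
    t=np.radians(tilt);n=RH@np.array([-np.sin(t),0,np.cos(t)]);y=-n;z=Lw;return np.array([np.cross(y,z),y,z]).T
def pose(v,tilt,extra,n=.078):
    R=Rk(tilt);return W(knob(v,n),H)[0]-R[:,1]*extra,R
if __name__=="__main__":
    v,tilt,ex=map(float,sys.argv[1:4]);g,R=pose(v,tilt,ex);print("cur",cur().round(4));plan(g,R);print(r.get_state()["q"].round(2))
E
python3 pk.py 1.52 20 .06
```

```text
cur [ 0.0569 -0.1308  0.1469]
t 5.75 tcp [ 0.4175 -0.179   0.3454] -> [0.4131 0.0103 0.3253] F [-2.3 -0.7  1.3] open 0.996
d [-0.0125  0.0151  0.1895] w [ 0.006 -0.002  0.333]
[ 0.65  0.6  -0.41  2.37  3.1   0.37 -1.15]
```

>>> arm_command --deltas '[{"dx": 0.0,"dy": 0.0,"dz": 0.04,"wx": 0,"wy": 0,"wz": 0.07},{"dx": -0.005,"dy": 0.0,"dz": 0.08,"wx": 0,"wy": 0,"wz": 0.14},{"dx": -0.01,"dy": 0.005,"dz": 0.12,"wx": 0,"wy": 0,"wz": 0.21},{"dx": -0.012,"dy": 0.01,"dz": 0.16,"wx": 0,"wy": 0,"wz": 0.28},{"dx": -0.0125,"dy": 0.015,"dz": 0.19,"wx": 0.006,"wy": 0,"wz": 0.333}]' --claw 0.25

```text
clock: 6.25
tool_pos: [0.4154, 0.0134, 0.3228]
eef_rot: [-0.694, -0.129, -0.115, 0.699]
contact_force: [0.2, -1.0, 0.1]
opening: 0.622
```

```bash
python3 pk.py 1.52 20 0
```

```text
cur [0.0067 0.0629 0.1327]
t 6.25 tcp [0.4154 0.0134 0.3228] -> [0.4336 0.0107 0.2689] F [ 0.2 -1.   0.1] open 0.622
d [-0.0012  0.0569 -0.0032] w [-0.005  0.001 -0.003]
[-0.08  0.59 -0.13  2.42  2.62  0.24 -1.19]
```

>>> arm_command --deltas '[{"dx": -0.001,"dy": 0.012,"dz": -0.003,"wx": 0,"wy": 0,"wz": 0},{"dx": -0.001,"dy": 0.024,"dz": -0.003,"wx": 0,"wy": 0,"wz": 0},{"dx": -0.001,"dy": 0.036,"dz": -0.003,"wx": 0,"wy": 0,"wz": 0},{"dx": -0.001,"dy": 0.048,"dz": -0.003,"wx": 0,"wy": 0,"wz": 0},{"dx": -0.001,"dy": 0.057,"dz": -0.003,"wx": 0,"wy": 0,"wz": 0}]'

```text
clock: 6.75
tool_pos: [0.4345, 0.0084, 0.2684]
eef_rot: [-0.694, -0.128, -0.117, 0.698]
contact_force: [0.4, -0.0, -0.0]
opening: 0.621
```

```bash
python3 pk.py 1.52 20 0; python3 - <<'E'
from h import *
im=r.snapshot("side")[:,:,::-1];cv2.imwrite("pics/s6.png",cv2.resize(im[140:290,210:360],(600,600)))
E
```

```text
cur [-0.0086  0.0574  0.0771]
t 6.75 tcp [0.4345 0.0084 0.2684] -> [0.4336 0.0107 0.2689] F [ 0.4 -0.  -0. ] open 0.621
d [-0.0006 -0.0007  0.0023] w [-0.003 -0.002 -0.001]
[-0.02  0.74 -0.2   2.4   2.66  0.38 -1.21]
```

View pics/s6.png

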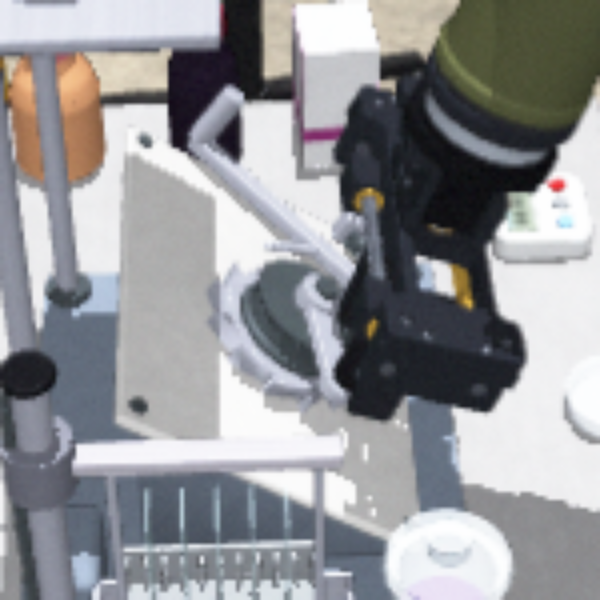

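The fingers straddle the knob, whose base shows at about (330,380). Closing lightly.

>>> arm_command --deltas '[{"dx": 0,"dy": 0,"dz": 0.001,"wx": 0,"wy": 0,"wz": 0},{"dx": 0,"dy": 0,"dz": 0.002,"wx": 0,"wy": 0,"wz": 0},{"dx": 0,"dy": 0,"dz": 0.002,"wx": 0,"wy": 0,"wz": 0},{"dx": 0,"dy": 0,"dz": 0.002,"wx": 0,"wy": 0,"wz": 0},{"dx": 0,"dy": 0,"dz": 0.002,"wx": 0,"wy": 0,"wz": 0}]' --claw -1 --grip_force 15

```text
clock: 7.3
tool_pos: [0.4343, 0.0102, 0.2694]
eef_rot: [-0.694, -0.128, -0.117, 0.698]
contact_force: [-1.4, -1.0, 2.4]
opening: 0.254
```

```bash
python3 pk.py 1.52 20 0;python3 -c "
from h import *
print(r.get_state()['moment'].round(2))"
```

```text
cur [-0.0081  0.0591  0.078 ]
t 7.3 tcp [0.4343 0.0102 0.2694] -> [0.4336 0.0107 0.2689] F [-1.4 -1.   2.4] open 0.254
d [-0.0008  0.0002  0.0005] w [-0.003 -0.003  0.   ]
[-0.02  0.73 -0.2   2.4   2.66  0.38 -1.22]
[-0.01  0.3  -0.04]
```

The knob is gripped at 22.4 mm opening. Computing the arc rows.

```bash
cat > seg.py <<'E'
import sys
from pk import *
v0=float(sys.argv[1]);dv=float(sys.argv[2]);nseg=int(sys.argv[3])
tl=lambda v:20+8*(1-max(v,0)/1.52)
def tcp(v):
    g,R=pose(v,tl(v),0);return g-.147*R[:,1],R
for k in range(nseg):
    p0,R0=tcp(v0-k*dv);print("seg from",round(v0-k*dv,3))
    for i in range(1,6):
        p,R=tcp(v0-k*dv-i*dv/5);d=R0.T@(p-p0);w=Ro.from_matrix(R0.T@R).as_rotvec()/(np.pi/4);print(d.round(4),w.round(3)[2])
E
python3 seg.py 1.52 .3 5
```

```text
seg from 1.52
[ 0.0026 -0.0009  0.0004] -0.007
[ 0.0053 -0.0018  0.0006] -0.014
[ 0.008  -0.0028  0.0006] -0.021
[ 0.0106 -0.0037  0.0004] -0.028
[ 0.0133 -0.0046 -0.    ] -0.035
seg from 1.22
[ 0.0026 -0.0008 -0.0006] -0.007
[ 0.0052 -0.0016 -0.0015] -0.014
[ 0.0078 -0.0024 -0.0026] -0.021
[ 0.0102 -0.0032 -0.0038] -0.028
[ 0.0126 -0.0039 -0.0053] -0.035
seg from 0.92
[ 0.0023 -0.0007 -0.0017] -0.007
[ 0.0045 -0.0013 -0.0035] -0.014
[ 0.0066 -0.0019 -0.0056] -0.021
[ 0.0086 -0.0024 -0.0078] -0.028
[ 0.0104 -0.003  -0.0101] -0.035
seg from 0.62
[ 0.0017 -0.0005 -0.0025] -0.007
[ 0.0033 -0.0009 -0.0052] -0.014
[ 0.0046 -0.0013 -0.008 ] -0.021
[ 0.0059 -0.0016 -0.011 ] -0.028
[ 0.0069 -0.0019 -0.0141] -0.035
seg from 0.32
[ 0.0009 -0.0003 -0.0032] -0.007
[ 0.0015 -0.0005 -0.0064] -0.014
[ 0.002  -0.0007 -0.0098] -0.021
[ 0.0023 -0.0008 -0.0132] -0.028
[ 0.0024 -0.0009 -0.0167] -0.035
```

>>> arm_command --deltas '[{"dx": 0.0026,"dy": -0.0009,"dz": 0.0004,"wx": 0,"wy": 0,"wz": -0.007},{"dx": 0.0053,"dy": -0.0018,"dz": 0.0006,"wx": 0,"wy": 0,"wz": -0.014},{"dx": 0.008,"dy": -0.0028,"dz": 0.0006,"wx": 0,"wy": 0,"wz": -0.021},{"dx": 0.0106,"dy": -0.0037,"dz": 0.0004,"wx": 0,"wy": 0,"wz": -0.028},{"dx": 0.0133,"dy": -0.0046,"dz": 0,"wx": 0,"wy": 0,"wz": -0.035}]'

```text
clock: 7.8
tool_pos: [0.4447, 0.0107, 0.2779]
eef_rot: [-0.692, -0.138, -0.126, 0.697]
contact_force: [-4.7, 2.2, -1.8]
opening: 0.246
```

```bash
cat > st.py <<'E'
from h import *
c=cur();s=r.get_state();print("cur",c.round(4),"rad",np.hypot(c[0],c[1]).round(4),"v",(np.arctan2(c[1],c[0])-.2).round(3),"F",s["contact_force"].round(1),"open",round(s["opening"],3),"t",s["clock"])
E
python3 st.py; python3 pk.py 1.22 21.6 0
```

```text
cur [0.0089 0.0596 0.0781] rad 0.0603 v 1.222 F [-4.7  2.2 -1.8] open 0.246 t 7.8
cur [0.0089 0.0596 0.0781]
t 7.8 tcp [0.4447 0.0107 0.2779] -> [0.4445 0.0109 0.2777] F [-4.7  2.2 -1.8] open 0.246
d [-0.0003  0.0001  0.0002] w [-0.004 -0.002 -0.003]
[-0.03  0.72 -0.19  2.38  2.66  0.36 -1.21]
```

Tracking is accurate and the force is about 5 N, as expected. Continuing.

>>> arm_command --deltas '[{"dx": 0.0026,"dy": -0.0008,"dz": -0.0006,"wx": 0,"wy": 0,"wz": -0.007},{"dx": 0.0052,"dy": -0.0016,"dz": -0.0015,"wx": 0,"wy": 0,"wz": -0.014},{"dx": 0.0078,"dy": -0.0024,"dz": -0.0026,"wx": 0,"wy": 0,"wz": -0.021},{"dx": 0.0102,"dy": -0.0032,"dz": -0.0038,"wx": 0,"wy": 0,"wz": -0.028},{"dx": 0.0126,"dy": -0.0039,"dz": -0.0053,"wx": 0,"wy": 0,"wz": -0.035}]'

```text
clock: 8.3
tool_pos: [0.4553, 0.0059, 0.2864]
eef_rot: [-0.69, -0.148, -0.135, 0.696]
contact_force: [-5.9, 3.2, 0.6]
opening: 0.252
```

```bash
python3 st.py
```

```text
cur [0.0265 0.0548 0.0781] rad 0.0609 v 0.92 F [-5.9  3.2  0.6] open 0.252 t 8.3
```

>>> arm_command --deltas '[{"dx": 0.0023,"dy": -0.0007,"dz": -0.0017,"wx": 0,"wy": 0,"wz": -0.007},{"dx": 0.0045,"dy": -0.0013,"dz": -0.0035,"wx": 0,"wy": 0,"wz": -0.014},{"dx": 0.0066,"dy": -0.0019,"dz": -0.0056,"wx": 0,"wy": 0,"wz": -0.021},{"dx": 0.0086,"dy": -0.0024,"dz": -0.0078,"wx": 0,"wy": 0,"wz": -0.028},{"dx": 0.0104,"dy": -0.003,"dz": -0.0101,"wx": 0,"wy": 0,"wz": -0.035}]'

```text
clock: 8.8
tool_pos: [0.464, -0.0038, 0.2935]
eef_rot: [-0.688, -0.158, -0.145, 0.694]
contact_force: [-5.0, 3.7, 2.0]
opening: 0.25
```

```bash
python3 st.py; python3 - <<'E'
from h import *
im=r.snapshot("side")[:,:,::-1];cv2.imwrite("pics/s7.png",cv2.resize(im[80:330,180:430],(600,600)))
E
```

```text
cur [0.0417 0.045  0.0782] rad 0.0613 v 0.624 F [-5.   3.7  2. ] open 0.25 t 8.8
```

View pics/s7.png

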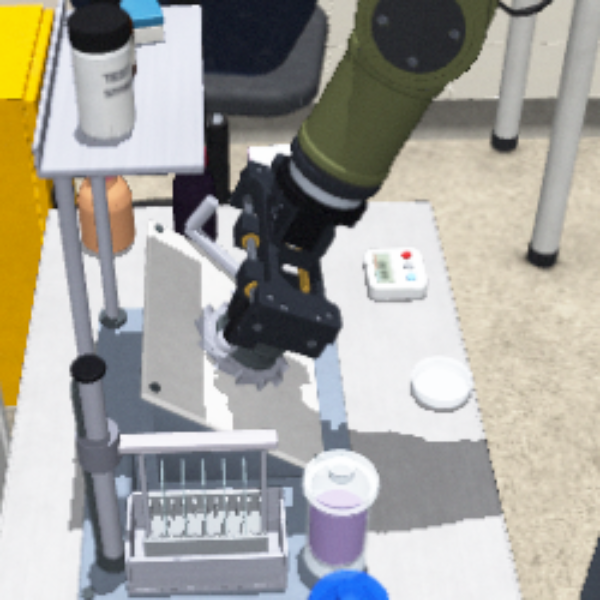

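The rack has descended, the pawl is still off at (200,215), the jar stands and the arm clears the shelf. Continuing.

>>> arm_command --deltas '[{"dx": 0.0017,"dy": -0.0005,"dz": -0.0025,"wx": 0,"wy": 0,"wz": -0.007},{"dx": 0.0033,"dy": -0.0009,"dz": -0.0052,"wx": 0,"wy": 0,"wz": -0.014},{"dx": 0.0046,"dy": -0.0013,"dz": -0.008,"wx": 0,"wy": 0,"wz": -0.021},{"dx": 0.0059,"dy": -0.0016,"dz": -0.011,"wx": 0,"wy": 0,"wz": -0.028},{"dx": 0.0069,"dy": -0.0019,"dz": -0.0141,"wx": 0,"wy": 0,"wz": -0.035}]'

```text
clock: 9.35
tool_pos: [0.4699, -0.0177, 0.2983]
eef_rot: [-0.685, -0.168, -0.155, 0.692]
contact_force: [-5.3, 4.4, 4.5]
opening: 0.25
```

```bash
python3 st.py
```

```text
cur [0.0532 0.031  0.0782] rad 0.0616 v 0.328 F [-5.3  4.4  4.5] open 0.25 t 9.35
```

>>> arm_command --deltas '[{"dx": 0.0009,"dy": -0.0003,"dz": -0.0032,"wx": 0,"wy": 0,"wz": -0.007},{"dx": 0.0015,"dy": -0.0005,"dz": -0.0064,"wx": 0,"wy": 0,"wz": -0.014},{"dx": 0.002,"dy": -0.0007,"dz": -0.0098,"wx": 0,"wy": 0,"wz": -0.021},{"dx": 0.0023,"dy": -0.0008,"dz": -0.0132,"wx": 0,"wy": 0,"wz": -0.028},{"dx": 0.0024,"dy": -0.0009,"dz": -0.0167,"wx": 0,"wy": 0,"wz": -0.035}]'

```text
clock: 9.85
tool_pos: [0.4721, -0.0344, 0.3003]
eef_rot: [-0.683, -0.178, -0.164, 0.689]
contact_force: [-5.9, 3.7, 6.0]
opening: 0.251
```

```bash
python3 st.py
```

```text
cur [0.0601 0.0143 0.0782] rad 0.0617 v 0.033 F [-5.9  3.7  6. ] open 0.251 t 9.85
```

>>> arm_command --deltas '[{"dx": 0,"dy": 0,"dz": -0.001,"wx": 0,"wy": 0,"wz": 0},{"dx": 0,"dy": 0,"dz": -0.002,"wx": 0,"wy": 0,"wz": 0},{"dx": 0,"dy": 0,"dz": -0.003,"wx": 0,"wy": 0,"wz": 0},{"dx": 0,"dy": 0,"dz": -0.004,"wx": 0,"wy": 0,"wz": 0},{"dx": 0,"dy": 0,"dz": -0.004,"wx": 0,"wy": 0,"wz": 0}]'

```text
clock: 10.35
tool_pos: [0.4725, -0.0375, 0.3005]
eef_rot: [-0.682, -0.178, -0.164, 0.69]
contact_force: [-5.0, 5.4, 7.1]
opening: 0.251
```

```bash
python3 st.py
```

```text
cur [0.0606 0.0114 0.0782] rad 0.0617 v -0.014 F [-5.   5.4  7.1] open 0.251 t 10.35
```

>>> arm_command --deltas '[{"dx": 0,"dy": 0,"dz": -0.002,"wx": 0,"wy": 0,"wz": 0},{"dx": 0,"dy": 0,"dz": -0.004,"wx": 0,"wy": 0,"wz": 0},{"dx": 0,"dy": 0,"dz": -0.005,"wx": 0,"wy": 0,"wz": 0},{"dx": 0,"dy": 0,"dz": -0.006,"wx": 0,"wy": 0,"wz": 0},{"dx": 0,"dy": 0,"dz": -0.006,"wx": 0,"wy": 0,"wz": 0}]'

```text
clock: 10.85
tool_pos: [0.4728, -0.0393, 0.3006]
eef_rot: [-0.68, -0.181, -0.161, 0.692]
contact_force: [-4.8, 16.1, 7.4]
opening: 0.252
```

```bash
python3 st.py
```

```text
cur [0.0607 0.011  0.0781] rad 0.0617 v -0.021 F [-4.8 16.1  7.4] open 0.252 t 10.85
```

The lateral force rose to 16 N with no further motion, so the drum is at the stop. Easing the push and opening.

>>> arm_command --deltas '[{"dx": 0,"dy": 0,"dz": 0.004,"wx": 0,"wy": 0,"wz": 0},{"dx": 0,"dy": 0,"dz": 0.004,"wx": 0,"wy": 0,"wz": 0},{"dx": 0,"dy": 0,"dz": 0.004,"wx": 0,"wy": 0,"wz": 0},{"dx": 0,"dy": 0,"dz": 0.004,"wx": 0,"wy": 0,"wz": 0},{"dx": 0,"dy": 0,"dz": 0.004,"wx": 0,"wy": 0,"wz": 0}]' --claw 0.2

```text
clock: 11.35
tool_pos: [0.4723, -0.0422, 0.2994]
eef_rot: [-0.684, -0.175, -0.165, 0.688]
contact_force: [0.2, -0.1, 0.1]
opening: 0.6
```

```bash
python3 st.py
```

```text
cur [0.0593 0.0058 0.0774] rad 0.0596 v -0.102 F [ 0.2 -0.1  0.1] open 0.6 t 11.35
```

Contact force is zero. Retracting along the tool axis.

>>> arm_command --deltas '[{"dx": 0,"dy": -0.015,"dz": 0.005,"wx": 0,"wy": 0,"wz": 0},{"dx": 0,"dy": -0.03,"dz": 0.005,"wx": 0,"wy": 0,"wz": 0},{"dx": 0,"dy": -0.055,"dz": 0.005,"wx": 0,"wy": 0,"wz": 0},{"dx": 0,"dy": -0.08,"dz": 0.005,"wx": 0,"wy": 0,"wz": 0},{"dx": 0,"dy": -0.1,"dz": 0.005,"wx": 0,"wy": 0,"wz": 0}]'

```text
clock: 11.85
tool_pos: [0.4246, -0.0379, 0.3887]
eef_rot: [-0.684, -0.175, -0.165, 0.689]
contact_force: [0.4, 0.3, -0.7]
opening: 0.596
```

>>> arm_command --deltas '[{"dx": 0,"dy": -0.01,"dz": -0.03,"wx": 0,"wy": 0,"wz": 0},{"dx": 0,"dy": -0.01,"dz": -0.07,"wx": 0,"wy": 0,"wz": 0},{"dx": 0,"dy": -0.01,"dz": -0.1,"wx": 0,"wy": 0,"wz": 0},{"dx": 0,"dy": -0.01,"dz": -0.1,"wx": 0,"wy": 0,"wz": 0},{"dx": 0,"dy": -0.01,"dz": -0.1,"wx": 0,"wy": 0,"wz": 0}]'

```text
clock: 12.35
tool_pos: [0.4219, -0.1386, 0.3962]
eef_rot: [-0.684, -0.175, -0.166, 0.689]
contact_force: [0.4, 1.0, -0.8]
opening: 0.597
```

```bash
python3 st.py; python3 - <<'E'
from h import *
im=r.snapshot("side")[:,:,::-1];cv2.imwrite("pics/s8r.png",im);im=np.ascontiguousarray(im)
for v in(0,.15):
    q=np.round((proj("side",W([knob(v,.047),knob(v,.093)],H))-[200,140])*4).astype(int);print(v,q.tolist())
cv2.imwrite("pics/s8.png",cv2.resize(im[140:290,200:350],(600,600)))
# expected rack underside corner etc, front-left corner bottom at z=.016 vs trough
E
```

```text
cur [ 0.072  -0.0896  0.1866] rad 0.1149 v -1.094 F [ 0.4  1.  -0.8] open 0.597 t 12.35
0 [[266, 266], [316, 209]]
0.15 [[271, 279], [321, 222]]
```

View pics/s8.png

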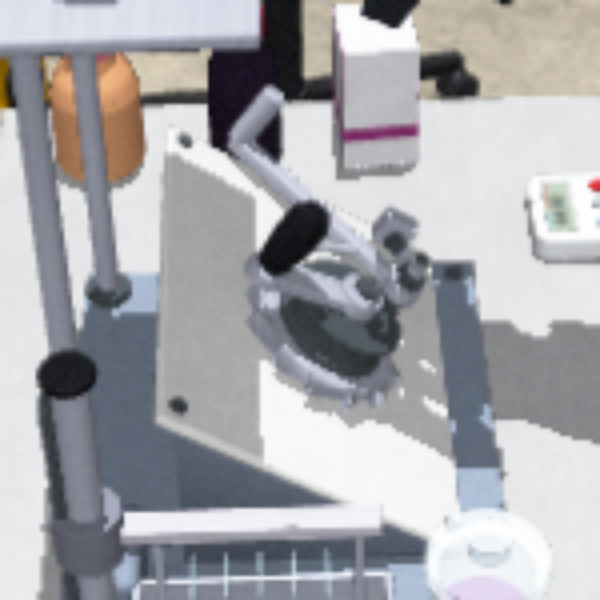

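```bash
python3 - <<'E'
from h import *
def cen(f,box):
    im=cv2.imread(f);x0,y0,x1,y1=box;m=(im[y0:y1,x0:x1].max(2)<45).astype(np.uint8)
    n,l,s,c=cv2.connectedComponentsWithStats(m);k=1+np.argmax(s[1:,4]);print(f,s[k],c[k]+[x0,y0]);return c[k]+[x0,y0]
a=cen("pics/side0.png",(285,212,318,245));b=cen("pics/s8r.png",(258,183,290,212))
pa=proj("side",W(knob(1.52,.07),H))[0];print("pred0",pa,"bias",a-pa)
for v in(-.1,-.05,0,.05,.1,.15): print(v,proj("side",W(knob(v,.07),H))[0]+(a-pa)-b)
E
```

```text
pics/side0.png [  9   8  17  18 178] [301.90449438 228.14606742]
pics/s8r.png [  7   8  17  18 174] [273.02873563 199.2183908 ]
pred0 [301.07404795 228.11241435] bias [0.83044643 0.03365307]
-0.1 [ 0.1288941  -1.80257698]
-0.05 [ 0.32083674 -0.78755564]
0 [0.57326642 0.2537083 ]
0.05 [0.8858496  1.31851886]
0.1 [1.25806756 2.4040783 ]
0.15 [1.68921452 3.50749509]
```

```bash
python3 -c "
import cv2
a=cv2.imread('pics/s8r.png')[230:340,190:360];cv2.imwrite('pics/s9.png',cv2.resize(a,(792,512),interpolation=cv2.INTER_CUBIC))"
```

```text
(no output)
```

View pics/s9.png

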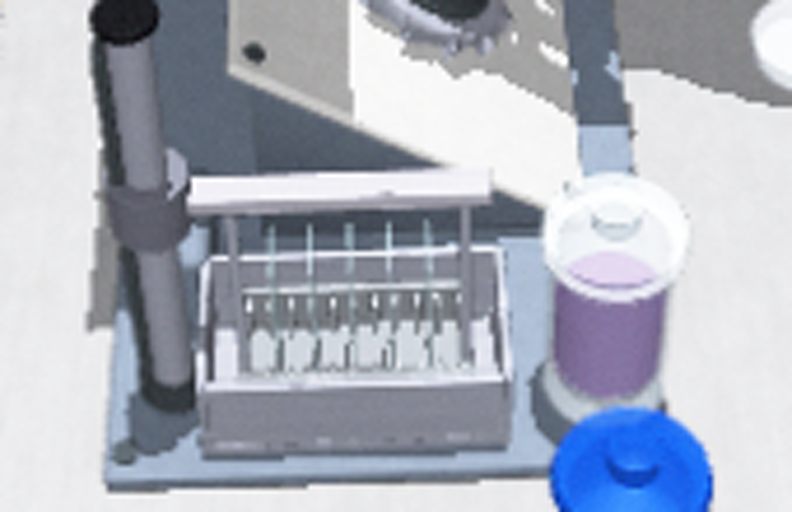

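The drum reads v ≈ -0.01 from the knob. The rack is down in the trough, the jar is upright, the pawl is off, and the robot is clear of everything. Handing in.

```bash
python3 -c "
from plant import r
print(r.finish_job(), r.get_state()['clock'])"
```

```text
the job is handed in; nothing more can be done
the job is handed in; nothing more can be done
```

The rack is down in the trough, the drum is home against its stop, the pawl is off, and the job is handed in. It took about 12.4 s of the 50 s allowed.

**What I did**
- I gripped the pawl post and swung it right to about 0.39 rad while the drum was still at about 1.5 rad, then let go.
- I gripped the knob and followed its circle clockwise at about 0.6 rad/s.
- I stopped when the sideways force rose to 16 N with almost no further motion.
- I opened the gripper, backed it off along the tool axis, then moved it to the right and clear.

**Last checks, all from the side camera**
- **Drum:** the knob's position puts it at about -0.01 rad, within about 0.05 rad.
- **Rack:** it is visibly down in the trough; I did not measure its height.
- **Pawl:** it still showed off after the gripper had retracted.
- **Jar:** the glass jar stands upright and the blue look-alike was left alone.
- **Contact:** the force reading was about 1 N, within its noise, with the gripper well clear.

**One disagreement:** the winch face and shelf show about 18 mm to the right of the drum axle, although the description puts the axle through the face's centre. I aimed by the drum, knob and post as seen in the images, and both grips closed on the expected thicknesses.

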